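Hold a freshly painted guide shoe over its bay in the tin with the parts tongs

ROBOT

A 7-joint arm with a two-finger parallel gripper is mounted at the origin on the work surface. World frame = base frame: x ahead of the robot, y to its left, z up, the work surface at z = 0. Lengths are in m, angles in rad, forces in N, time in s.
With the tool pointing down it reaches from about 0.4 to 0.85 m from the base axis. Payload 6.9 kg.
Tool frame: the origin (TCP) lies between the finger pads; the fingertips stand 17 mm ahead of it and the grasp point (between the pads) lies 2 mm behind it (tcp_to_tips is the z of the fingertips in the tool frame, in m); z points along the fingers, y is the line along which they close (so a half turn about z gives the same grasp; the last joint's range is limited). The gripper opens to 85 mm and grips with 20 to 120 N. Pads are 22 mm wide; open, the fingers measure 114 mm over their backs; the gripper's body (76 mm by 85 mm) begins 54 mm behind the grasp point. The pads swing forward as they close: fully open they stand 13 mm farther back than shut.
Start: joints at [1.427, 0.507, -0.238, 1.5, 0.126, 1.149, -0.155], TCP at [0.154, -0.606, 0.248] pointing down, gripper open.
Joint ranges: [-3.08, 3.08], [-0.24, 2.05], [-1.43, 1.35], [0, 2.5], [-1.52, 4.66], [0.17, 1.96], [-2.89, 2.89]. Speed limits (rad/s): [2.39, 2.39, 3.14, 3.14, 3.14, 3.14, 3.14].

INTERFACE

Orientations are given as a rotation vector (axis times angle).
In Python, from station import * gives the robot as it stands. The module is installed in compiled form; this text tells all that it offers.
- The arm moves only by the tool step_arm, never from a script. Its argument "increments" is a list of rows, each an object of numbers: "tx", "ty", "tz": the shift along the tool's x, y, z in cm; "wx", "wy", "wz": the turn, a rotation vector about the tool's x, y, z in rad; "claw": the closure, from 0 (fully open) to 1 (shut). In form: [{"tx": .., "ty": .., "tz": .., "wx": .., "wy": .., "wz": .., "claw": ..}, ...]. A call has 1 to 12 rows; each row shifts and turns the commanded pose from where the row before left it, along the tool's axes as they then stand; what a row does not reach is not made up. A row lasts 1/12 s, in which the tool goes at most 41.7 mm and 7.16 degrees, less where a joint would pass 70% of its speed; a pose out of reach is approached as far as the arm can. A call is refused whole if a number of a shift passes 4.17 or a number of a turn 0.125, either way. A call with a gripper value outside its range is refused whole. The fingers move at their own pace and stop on an object; "force" is the grip in N (left out, the last holds). Time passes only in rows, so rows that do not move let the fingers close. It gives the time, the measured TCP pose, the force, the opening and the grip force at its end, in the units of the state.
- observe(): the state, without advancing time (a new reading comes with each control period).
- capture(name): name is "scene" or "top" or "wrist"; returns a dict with "frame" (400x640x3 uint8, red, green, blue), "depth" (400x640 float32, m along the optical axis (not along the pixel's ray), 0 where there is no reading), "fx", "fy", "cx", "cy" (pixels), "extrinsics" (4x4, takes a point from camera to world coordinates). Camera axes: x right, y up, looking along -z (the intrinsics and any distortion apply to the point x, -y, -z); pixel columns grow to the right and rows downward; lengths in m; the calibration is good to about 2 mm. A picture is of the moment at which its call begins.
- close_job(): hands the job in; it is judged then, once.
The state is a dict: "time": time; "qpos": joint angles; "dq": joint speeds; "joint_efforts": joint torques, N m; "eef_pos": TCP position; "ee_rot": TCP orientation; "force": force on the tool from outside, world axes, zero at the start; "torque": the same for the moment, N m; "opening": opening from 0.0 (shut) to 1.0 (fully open); "gripper_force": force on a finger pad.
Only numpy, scipy, OpenCV 4.12 (cv2) and the standard library are available. Lean on these libraries where they do the work, as an engineer would, in place of code of your own. Each camera call takes 0.05 s, during which the arm holds its last target. There are 200 camera calls.

TASK

The guide shoe on the little paint stand is still tacky, so do not touch it with the gripper: take the sprung parts tongs out of their oak rest, close them on the shoe's flange and lift it straight up off the stand. Carry it to the tin and end the job still holding it there in the tongs, level and still, a few centimetres above the middle of the empty bay, its long side turned to run the same way as the shoes in the other bays. Do not put it down or let go, and leave the trophy, the car and the lane marker where they are.

Things in the scene. Friction and masses are not known exactly. Their poses are not given: they have to be found in the camera images.
- rest: Fixed oak block, 40 (x) x 76 (y) x 36 mm high, with an open rectangular well 20 x 56 mm, floor 10 mm above the table, in which the tongs stand, tips down. Origin: centre of its underside. The tongs' two halves lie side by side along its long y axis.
- tongs: Loose steel sprung tongs, 70 g, 105 mm tall, upright in the rest, tips down: two flat strips 16 mm wide (x), 4 mm thick, pivoted about x at the top, spread along y like an upside-down V, each splayed 0.105 rad. Origin: at the start midway between the tips at their lower ends, z up (the frame goes with the +y strip). Pinch from above along y, 20 to 50 mm below the pivot.
- tongs_pivot (a point): Centre of the tongs' pivot pin, 98.6 mm above the tips; the top is 6 mm higher. Open, the outside width is 38 mm at 30 mm below the pivot, 42 mm at 50 mm below, 53 mm at the tips; tip gap 37 mm. Closed on the shoe the strips are parallel, 32 mm outside. 1 mm squeezed at 50 mm below the pivot closes the tips by 2 mm. Tip blocks: 14 mm tall, 16 mm wide (x), flat inside.
- squeeze (a joint): Closing angle of the tongs, rad: 0 sprung fully open (tip gap 37 mm), 0.21 with the tips 16 mm apart (on the shoe), 0.30 limit. It springs back to 0 when let go; the spring pushes the gripper's fingers apart with about 2.5 N when open and 4.5 N when closed on the shoe, so slackening the grip a little reopens the tips.
- stand: Fixed paint stand: steel base plate 60 (x) x 50 (y) x 10 mm, and on its middle a slim pillar 26 (x) x 13 (y) mm reaching to 45 mm above the table, with a slot along x in its top, 7 mm wide and 11 mm deep. Origin: centre of the underside.
- shoe: Loose white nylon guide shoe, about 14 g, on the pillar, long side along the stand's x axis: blade 28 (x) x 3 x 7 mm below, loose in the slot; flange 36 (x) x 16 (y) x 9 mm, its underside on the pillar top (45 mm up), 1.5 mm wider than the pillar each side; brass post 7 mm thick, 10 mm tall above. Origin: middle of the blade's lower edge, 38 mm up at the start, z up. Grip the flange across y.
- shoe_flange (a point): Centre of the shoe's flange, 11.5 mm above the shoe's origin.
- tin: Fixed open metal tin, 56 (x) x 124 (y) x 25 mm high, walls and dividers 2 mm, with four bays in a row along y. Three bays hold a like guide shoe each (fixed, long side along the tin's x axis, posts reaching 28 mm above the table); the bay at the -y end is empty. Origin: centre of its underside.
- tin_bay (a point): Middle of the empty bay at rim height (25 mm above the table), 45.9 mm from the tin's origin along its -y; x and y axes as the tin's.
- trophy: Bystander: silver trophy cup on a wooden foot, 108 mm tall, 100 mm over its handles. Origin: centre of its underside.
- car: Bystander: red plastic slot car 130 x 60 x 35 mm, long along its x. Origin: under its centre.
- marker: Bystander: black plastic lane marker, a 44 mm disc with a stem, 40 mm tall. Origin: centre of its underside.

How it is judged:
On the way, in this order (a step that is already met when the one before it is completed fails the run):
1. the tongs, held in the gripper, are lifted out of the rest (tips more than 40 mm above the table) (height (world z) of tongs above 0.04 m and contact force between the fingers and tongs above 0.5 N and contact force between tongs and rest below 0.05 N), for 0.2 s.
2. the shoe is lifted off the stand in the tongs (blade more than 10 mm clear of the pillar top), still over the stand (height (world z) of shoe above 0.055 m and contact force between tongs and shoe above 0.3 N and contact force between shoe and stand below 0.05 N and horizontal distance between shoe and stand below 0.04 m), for 0.2 s.
At the end, for the whole second after the job is handed in: Gripper holds tongs, tongs hold the shoe, nothing else touches it: flange centre within 12 mm (level) of the empty bay's middle, blade 10 to 100 mm above the rim, long side within 0.2 rad of the tin's x axis, upright within 0.25 rad, at rest; tongs not leaning on the tin (contact force between tongs and shoe above 0.3 N and contact force between the fingers and tongs above 0.5 N and contact force between each of shoe, tongs and tin below 0.05 N and contact force between each of the arm, the fingers and shoe below 0.05 N and horizontal distance between shoe_flange and tin_bay below 0.012 m and height (world z) of shoe between 0.035 and 0.125 m and angle between the x axis of shoe and the x axis of tin, either way round below 0.2 rad and angle between shoe's own z axis and vertical below 0.25 rad and linear speed of shoe below 0.02 m/s and angular speed of shoe below 0.2 rad/s); the arm keeps its last pose, push and grip.
It fails at once if the gripper or arm touches the shoe (contact force between any of the fingers, the arm and shoe above 0.3 N).
It fails at once if the trophy, the car or the lane marker is displaced by more than 20 mm (distance of any of trophy, car, marker from where it was at the start of the episode above 0.02 m).
It also fails if it takes over 48 s, if anything falls off the work surface, if the arm or the gripper's body presses on something with over 40 N, if the wrist force passes 120 N, or if a joint passes its speed limit or range.

## Working session

There is one attempt and no reset: what is moved stays moved. The work goes in short steps, Python scripts to look and compute and a tool call to move; the robot and the scene stay as the last step left them, time stands still between calls to the robot, and variables do not carry over. Pictures are saved under pics/ and viewed, at most 10 in all, crops included, and the job is handed in when it is done.

Besides the shell and the picture viewer there is one more tool, called after "Request:" by a JSON object that holds its "method" and its "body", one argument or row to a line. step_arm: Moves the arm, as the interface text tells. Its arguments: {"type":"object","properties":{"increments":{"type":"array"},"force":{"type":"number"}},"required":["increments"]}

```bash
mkdir -p pics; cat > h.py <<'E'
from station import *
import numpy as np, cv2
from scipy.spatial.transform import Rotation as R
def cloud(c):
    d=c["depth"]; v,u=np.mgrid[:400,:640]
    p=np.stack([(u-c["cx"])/c["fx"]*d,-(v-c["cy"])/c["fy"]*d,-d],-1)
    E=np.array(c["extrinsics"]); w=p@E[:3,:3].T+E[:3,3]; w[d==0]=np.nan
    return w
def save(c,n): cv2.imwrite("pics/"+n,c["frame"][:,:,::-1])
E
python3 - <<'E'
from h import *
s=observe(); print(s["time"],s["eef_pos"],s["ee_rot"],s["opening"])
for n in("top","scene"):
    c=capture(n); save(c,n+"0.png"); np.save(n+"0.npy",cloud(c)); print(c["extrinsics"],c["fx"])
E
```

```text
0.0 [ 0.1537056  -0.60531034  0.24743648] [-3.11556640e+00 -3.89582425e-01  3.96658022e-04] 1.0020660423119525
[[ 0.02250802  0.99324842 -0.11380233  0.47771843]
 [-0.99960018  0.02430701  0.01444498  0.01728546]
 [ 0.01711364  0.1134317   0.9933984   0.92496672]
 [ 0.          0.          0.          1.        ]] 387.73787880943377
[[ 0.04368546 -0.52703611  0.84871934  1.37092224]
 [ 0.9987948   0.00401574 -0.04891649 -0.04113493]
 [ 0.02237252  0.8498334   0.52657636  0.58667717]
 [ 0.          0.          0.          1.        ]] 511.0158107165332
```

View pics/top0.png

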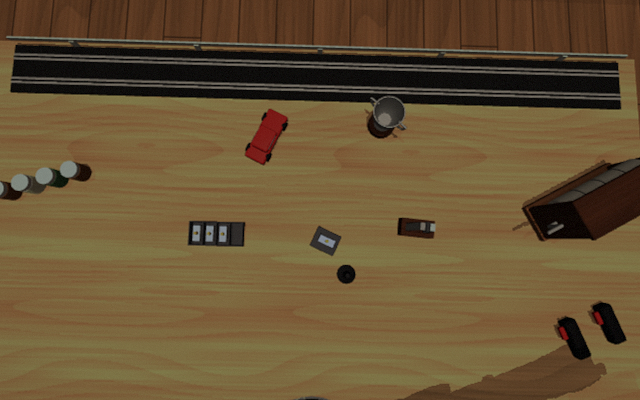

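View pics/scene0.png

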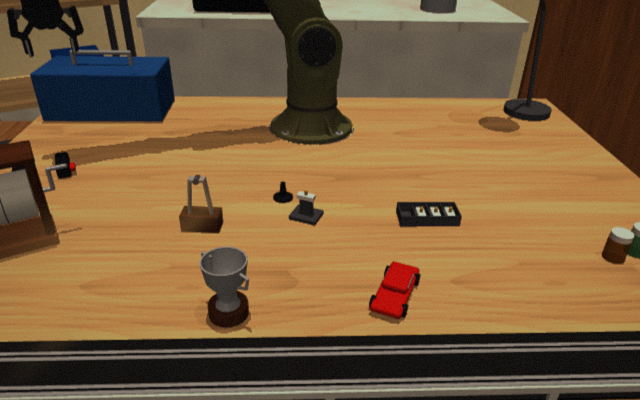

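The top view shows the rest with tongs at (416,228), the stand with the shoe at (325,240), the tin at (216,233) with its empty bay to the right (-y), the marker at (346,273), the trophy at (385,118) and the car at (267,136).

```bash
python3 - <<'E'
from h import *
w=np.load("top0.npy"); s=np.load("scene0.npy")
def rect(name,pts):
    r=cv2.minAreaRect((pts[:,:2]*1000).astype(np.float32)); b=cv2.boxPoints(r)
    e=b[1]-b[0],b[2]-b[1]; l=max(e,key=np.linalg.norm)
    print(name,len(pts),np.round(r[0],1),np.round(r[1],1),"long axis deg",round(np.degrees(np.arctan2(l[1],l[0])),1),"med",np.round(np.median(pts,0)*1000,1),'zmax',round(pts[:,2].max()*1000))
def sel(w,box,z0,z1):
    u0,u1,v0,v1=box; p=w[v0:v1,u0:u1].reshape(-1,3); return p[(p[:,2]>z0)&(p[:,2]<z1)]
B=dict(rest=(390,450,210,250),stand=(300,345,220,260),tin=(180,252,212,255),marker=(330,362,260,290),trophy=(360,412,90,145),car=(240,295,105,168))
for n,z in dict(rest=[(.03,.042),(.085,.12),(.045,.12)],stand=[(.005,.016),(.046,.058),(.058,.07)],tin=[(.012,.035)],marker=[(.003,.06)],trophy=[(.005,.15)],car=[(.005,.06)]).items():
    for a in z:
        p=sel(w,B[n],*a)
        if len(p)>4: rect(n+str(a),p)
# combined cloud from scene by world xy window
P=s.reshape(-1,3)
for n,c,rad in (("tongs",(0.478-.09+.05,-.2),.12),):
    q=P[(P[:,2]>.05)&(P[:,2]<.115)&(abs(P[:,1]+.2)<.08)&(P[:,0]>.3)&(P[:,0]<.5)]
    if len(q):
        for a in np.arange(.05,.115,.01):
            t=q[(q[:,2]>a)&(q[:,2]<a+.01)]
            if len(t): print(round(a,2),len(t),t.mean(0).round(4),t.min(0).round(3),t.max(0).round(3))
E
```

```text
rest(0.03, 0.042) 331 [ 507.5 -231.3] [76.3 40. ] long axis deg 85.0 med [ 502.  -220.4   35.9] zmax 41
rest(0.085, 0.12) 167 [ 508.1 -229.7] [19.  33.8] long axis deg -89.7 med [ 507.3 -227.1  112. ] zmax 118
rest(0.045, 0.12) 222 [ 508.1 -229.8] [43.3 19. ] long axis deg 88.0 med [ 507.4 -221.5  110.4] zmax 118
stand(0.005, 0.016) 429 [482.8 -25.9] [59.9 84.2] long axis deg -22.9 med [472.2 -20.    9.8] zmax 14
stand(0.046, 0.058) 108 [472.8 -22.3] [35.7 15.9] long axis deg 65.5 med [472.8 -22.4  54.1] zmax 57
stand(0.058, 0.07) 10 [474. -21.] [6.6 6.5] long axis deg 1.3 med [473.  -22.   63.5] zmax 68
tin(0.012, 0.035) 681 [483.9 232.9] [124.9  56. ] long axis deg 89.7 med [484.1 245.2  18.9] zmax 32
marker(0.003, 0.06) 296 [394.8 -71.9] [64.4 72.8] long axis deg -88.8 med [397.4 -70.3   6.6] zmax 44
trophy(0.005, 0.15) 1642 [ 783.6 -165.8] [125.6 127.2] long axis deg -88.4 med [ 772.2 -154.5   55.8] zmax 111
car(0.005, 0.06) 1245 [719.7 128.6] [ 81.6 131.1] long axis deg -22.9 med [713.3 124.   23. ] zmax 40
0.05 1 [ 0.4981 -0.2513  0.0536] [ 0.498 -0.251  0.054] [ 0.498 -0.251  0.054]
0.06 1 [ 0.4995 -0.2494  0.0683] [ 0.5   -0.249  0.068] [ 0.5   -0.249  0.068]
0.07 3 [ 0.4999 -0.2368  0.076 ] [ 0.5   -0.249  0.075] [ 0.5   -0.214  0.078]
0.08 1 [ 0.499  -0.2475  0.0861] [ 0.499 -0.247  0.086] [ 0.499 -0.247  0.086]
0.09 2 [ 0.4987 -0.2469  0.0915] [ 0.498 -0.247  0.091] [ 0.5   -0.247  0.092]
0.1 3 [ 0.4971 -0.2383  0.1086] [ 0.496 -0.245  0.108] [ 0.499 -0.228  0.109]
0.11 5 [ 0.4995 -0.2365  0.112 ] [ 0.499 -0.246  0.11 ] [ 0.5   -0.231  0.113]
```

```bash
cat >> h.py <<'E'
def go(x,y,z,yaw_y_deg,tilt=True):
    "remaining: world-level shift in tool axes (cm), turn wz; yaw = heading of tool y"
    s=observe(); M=R.from_rotvec(s["ee_rot"]).as_matrix()
    d=M.T@(np.array([x,y,z])-s["eef_pos"])*100
    a=np.radians(yaw_y_deg); Y=np.array([np.cos(a),np.sin(a),0]); Z=np.array([0,0,-1.]); T=np.stack([np.cross(Y,Z),Y,Z],1)
    T2=T@np.diag([-1,-1,1])
    w=min((R.from_matrix(M.T@t).as_rotvec() for t in(T,T2)),key=np.linalg.norm)
    print("t",s["time"],"eef",np.round(s["eef_pos"],4),"cm",d.round(2),"rad",w.round(3),"open",round(s["opening"],3),"F",np.round(s["force"],2),"g",np.round(s["gripper_force"],2),"q",np.round(s["qpos"],2))
E
python3 -c "
from h import *
go(.508,-.2310,.2,85)"
```

```text
t 0.1 eef [ 0.1537 -0.6054  0.2475] cm [ 43.55 -27.55   4.8 ] rad [-0.002  0.     0.336] open 1.001 F [-0.38 -0.93  0.22] g 0.0 q [ 1.43  0.51 -0.24  1.5   0.13  1.15 -0.15]
```

Request:
{"method": "step_arm", "body": {
  "increments": [
    {"tx": 2.9,"ty": -1.8},
    {"tx": 2.9,"ty": -1.8},
    {"tx": 2.9,"ty": -1.8},
    {"tx": 2.9,"ty": -1.8},
    {"tx": 2.9,"ty": -1.8},
    {"tx": 2.9,"ty": -1.8},
    {"tx": 2.9,"ty": -1.8},
    {"tx": 2.9,"ty": -1.8},
    {"tx": 2.9,"ty": -1.8},
    {"tx": 2.9,"ty": -1.8},
    {"tx": 2.9,"ty": -1.8},
    {"tx": 2.9,"ty": -1.8}
  ]
}}

```text
validation failed for argument at $.in...
```

```bash
python3 -c "
from h import *
go(.508,-.2310,.2,85)"
```

```text
t 0.1 eef [ 0.1537 -0.6054  0.2475] cm [ 43.55 -27.55   4.8 ] rad [-0.002  0.     0.336] open 1.001 F [-0.38 -0.93  0.22] g 0.0 q [ 1.43  0.51 -0.24  1.5   0.13  1.15 -0.15]
```

Request:
{"method": "step_arm", "body": {
  "increments": [
    {"tx": 2.9,"ty": -1.8,"tz": 0,"wx": 0,"wy": 0,"wz": 0,"claw": 0},
    {"tx": 2.9,"ty": -1.8,"tz": 0,"wx": 0,"wy": 0,"wz": 0,"claw": 0},
    {"tx": 2.9,"ty": -1.8,"tz": 0,"wx": 0,"wy": 0,"wz": 0,"claw": 0},
    {"tx": 2.9,"ty": -1.8,"tz": 0,"wx": 0,"wy": 0,"wz": 0,"claw": 0},
    {"tx": 2.9,"ty": -1.8,"tz": 0,"wx": 0,"wy": 0,"wz": 0,"claw": 0},
    {"tx": 2.9,"ty": -1.8,"tz": 0,"wx": 0,"wy": 0,"wz": 0,"claw": 0},
    {"tx": 2.9,"ty": -1.8,"tz": 0,"wx": 0,"wy": 0,"wz": 0,"claw": 0},
    {"tx": 2.9,"ty": -1.8,"tz": 0,"wx": 0,"wy": 0,"wz": 0,"claw": 0},
    {"tx": 2.9,"ty": -1.8,"tz": 0,"wx": 0,"wy": 0,"wz": 0,"claw": 0},
    {"tx": 2.9,"ty": -1.8,"tz": 0,"wx": 0,"wy": 0,"wz": 0,"claw": 0},
    {"tx": 2.9,"ty": -1.8,"tz": 0,"wx": 0,"wy": 0,"wz": 0,"claw": 0},
    {"tx": 2.9,"ty": -1.8,"tz": 0,"wx": 0,"wy": 0,"wz": 0,"claw": 0}
  ]
}}

```text
time: 1.1
eef_pos: [0.4387, -0.3093, 0.2481]
ee_rot: [-3.117, -0.39, 0.001]
force: [0.2, -0.4, 0.2]
opening: 1.003
gripper_force: 0.0
```

```bash
python3 -c "
from h import *
go(.508,-.2310,.2,85)"
```

```text
t 1.1 eef [ 0.4387 -0.3093  0.2481] cm [ 8.65 -5.88  4.81] rad [-0.     0.     0.336] open 1.003 F [ 0.19 -0.4   0.18] g 0.0 q [ 0.8   0.38 -0.33  1.73  0.14  1.05 -0.9 ]
```

Request:
{"method": "step_arm", "body": {
  "increments": [
    {"tx": 2.2,"ty": -1.5,"tz": 0.7,"wx": 0,"wy": 0,"wz": 0,"claw": 0},
    {"tx": 2.2,"ty": -1.5,"tz": 0.7,"wx": 0,"wy": 0,"wz": 0,"claw": 0},
    {"tx": 2.2,"ty": -1.5,"tz": 0.7,"wx": 0,"wy": 0,"wz": 0,"claw": 0},
    {"tx": 2.05,"ty": -1.4,"tz": 0.7,"wx": 0,"wy": 0,"wz": 0,"claw": 0},
    {"tx": 0,"ty": 0,"tz": 0,"wx": 0,"wy": 0,"wz": 0.112,"claw": 0},
    {"tx": 0,"ty": 0,"tz": 0,"wx": 0,"wy": 0,"wz": 0.112,"claw": 0},
    {"tx": 0,"ty": 0,"tz": 0,"wx": 0,"wy": 0,"wz": 0.112,"claw": 0},
    {"tx": 0,"ty": 0,"tz": 0,"wx": 0,"wy": 0,"wz": 0,"claw": 0}
  ]
}}

```text
time: 1.77
eef_pos: [0.5072, -0.2319, 0.2199]
ee_rot: [-3.138, 0.144, 0.001]
force: [0.0, -0.4, 0.0]
opening: 1.001
gripper_force: 0.0
```

```bash
python3 - <<'E'
from h import *
c=capture("wrist"); save(c,"w1.png"); w=cloud(c); np.save("w1.npy",w)
go(.508,-.2310,.2,85)
def near(x,y,r): return (abs(w[...,0]-x)<r)&(abs(w[...,1]-y)<r)
m=near(.508,-.231,.06)
for a,b in((.03,.04),(.1,.125),(.045,.1)):
    p=w[m&(w[...,2]>a)&(w[...,2]<b)]
    if len(p)>5:
        r=cv2.minAreaRect((p[:,:2]*1000).astype(np.float32)); print(a,len(p),np.round(r[0],1),np.round(r[1],1),round(r[2],1),p[:,2].max())
E
```

```text
t 1.8167 eef [ 0.5072 -0.232   0.22  ] cm [ 0.08 -0.1   2.  ] rad [-0.     0.001  0.002] open 1.0 F [-0.07  0.24  0.3 ] g 0.0 q [ 0.56  0.43 -0.25  1.72  0.12  1.   -1.4 ]
0.03 1617 [ 507.3 -233.3] [76.  40.1] 84.6 0.039822609703993095
0.1 1077 [ 507.  -233.2] [33.2 20.8] 83.6 0.11479652705007992
0.045 205 [ 507.4 -233.3] [45.1 16.2] 84.6 0.0999648673690336
```

View pics/w1.png

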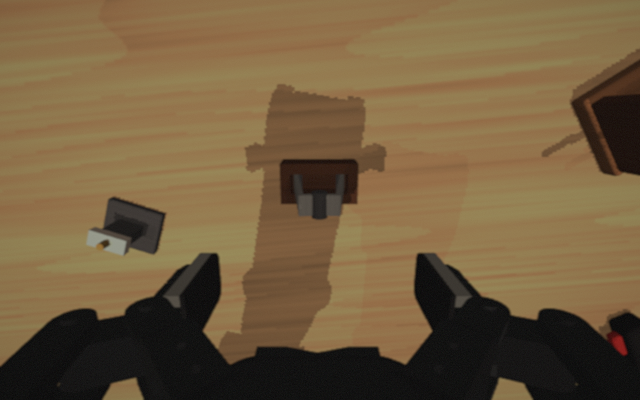

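The wrist view shows the tongs in the rest at (320,190), centred between the fingers (pads at 205 and 430). They lie within 1 mm of the TCP, so I'm going down.

Request:
{"method": "step_arm", "body": {
  "increments": [
    {"tx": 0,"ty": 0,"tz": 3,"wx": 0,"wy": 0,"wz": 0,"claw": 0},
    {"tx": 0,"ty": 0.05,"tz": 3,"wx": 0,"wy": 0,"wz": 0,"claw": 0},
    {"tx": 0,"ty": 0,"tz": 3,"wx": 0,"wy": 0,"wz": 0,"claw": 0},
    {"tx": 0,"ty": 0,"tz": 2.5,"wx": 0,"wy": 0,"wz": 0,"claw": 0},
    {"tx": 0,"ty": 0,"tz": 2,"wx": 0,"wy": 0,"wz": 0,"claw": 0},
    {"tx": 0,"ty": 0,"tz": 1.8,"wx": 0,"wy": 0,"wz": 0,"claw": 0.3},
    {"tx": 0,"ty": 0,"tz": 0,"wx": 0,"wy": 0,"wz": 0,"claw": 0.4},
    {"tx": 0,"ty": 0,"tz": 0,"wx": 0,"wy": 0,"wz": 0,"claw": 0.46},
    {"tx": 0,"ty": 0,"tz": 0,"wx": 0,"wy": 0,"wz": 0,"claw": 0.5},
    {"tx": 0,"ty": 0,"tz": 0,"wx": 0,"wy": 0,"wz": 0,"claw": 0.5},
    {"tx": 0,"ty": 0,"tz": 0,"wx": 0,"wy": 0,"wz": 0,"claw": 0.5}
  ],
  "force": 20
}}

```text
time: 2.73
eef_pos: [0.5079, -0.233, 0.0685]
ee_rot: [3.138, -0.136, 0.003]
force: [0.5, 0.4, -0.4]
opening: 0.501
gripper_force: 2.3
```

Request:
{"method": "step_arm", "body": {
  "increments": [
    {"tx": 0,"ty": 0,"tz": 0,"wx": 0,"wy": 0,"wz": 0,"claw": 0.51},
    {"tx": 0,"ty": 0,"tz": 0,"wx": 0,"wy": 0,"wz": 0,"claw": 0.52},
    {"tx": 0,"ty": 0,"tz": 0,"wx": 0,"wy": 0,"wz": 0,"claw": 0.53},
    {"tx": 0,"ty": 0,"tz": 0,"wx": 0,"wy": 0,"wz": 0,"claw": 0.53}
  ]
}}

```text
time: 3.07
eef_pos: [0.5078, -0.2328, 0.068]
ee_rot: [3.138, -0.137, 0.002]
force: [-0.0, 0.5, 6.7]
opening: 0.471
gripper_force: 5.5
```

```bash
python3 - <<'E'
from h import *
go(.508,-.2325,.0685,85)
c=capture("scene"); save(c,"s1.png")
cv2.imwrite("pics/s1c.png",cv2.resize(c["frame"][130:250,150:340,::-1],None,fx=4,fy=4))
E
```

```text
t 3.0667 eef [ 0.5078 -0.2328  0.068 ] cm [ 0.02 -0.03 -0.05] rad [ 0.    -0.001  0.   ] open 0.471 F [-0.01  0.45  6.65] g 5.48 q [ 0.52  0.61 -0.21  1.89  0.2   0.65 -1.47]
```

View pics/s1c.png

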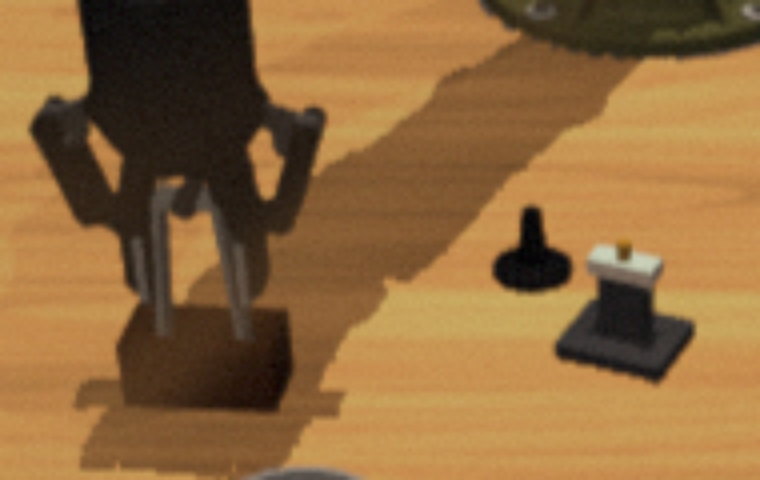

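The crop shows the pads around both strips near (150,260) and (240,260), with the tongs upright. Lifting now.

Request:
{"method": "step_arm", "body": {
  "increments": [
    {"tx": 0,"ty": 0,"tz": -0.5,"wx": 0,"wy": 0,"wz": 0,"claw": 0.53},
    {"tx": 0,"ty": 0,"tz": -1,"wx": 0,"wy": 0,"wz": 0,"claw": 0.53},
    {"tx": 0,"ty": 0,"tz": -1.5,"wx": 0,"wy": 0,"wz": 0,"claw": 0.53},
    {"tx": 0,"ty": 0,"tz": -1.5,"wx": 0,"wy": 0,"wz": 0,"claw": 0.53},
    {"tx": 0,"ty": 0,"tz": -1.5,"wx": 0,"wy": 0,"wz": 0,"claw": 0.53},
    {"tx": 0,"ty": 0,"tz": -1.5,"wx": 0,"wy": 0,"wz": 0,"claw": 0.53},
    {"tx": 0,"ty": 0,"tz": -1.5,"wx": 0,"wy": 0,"wz": 0,"claw": 0.53},
    {"tx": 0,"ty": 0,"tz": -1.5,"wx": 0,"wy": 0,"wz": 0,"claw": 0.53},
    {"tx": 0,"ty": 0,"tz": 0,"wx": 0,"wy": 0,"wz": 0,"claw": 0.53},
    {"tx": 0,"ty": 0,"tz": 0,"wx": 0,"wy": 0,"wz": 0,"claw": 0.53},
    {"tx": 0,"ty": 0,"tz": 0,"wx": 0,"wy": 0,"wz": 0,"claw": 0.53}
  ]
}}

```text
time: 4.03
eef_pos: [0.5068, -0.2327, 0.1719]
ee_rot: [-3.138, 0.137, 0.001]
force: [-0.3, 0.3, 0.1]
opening: 0.472
gripper_force: 2.7
```

```bash
python3 - <<'E'
from h import *
c=capture("wrist"); save(c,"w2.png"); np.save("w2.npy",cloud(c))
c2=capture("scene")
a=cv2.resize(c["frame"][:,:,::-1],None,fx=.8,fy=.8); b=cv2.resize(c2["frame"][80:230,150:342,::-1],(512,400))
cv2.imwrite("pics/m2.png",cv2.resize(np.hstack([a,cv2.resize(b,(410,320))]),(790,272)))
go(.4728,-.0223,.17,-24.5)
E
```

```text
t 4.1333 eef [ 0.5066 -0.2326  0.1714] cm [ -5.2  -20.65   0.16] rad [-2.00e-03  1.00e-03 -1.23e+00] open 0.47 F [-1.46 -0.59 -1.5 ] g 2.69 q [ 0.55  0.48 -0.25  1.79  0.15  0.89 -1.42]
```

View pics/m2.png

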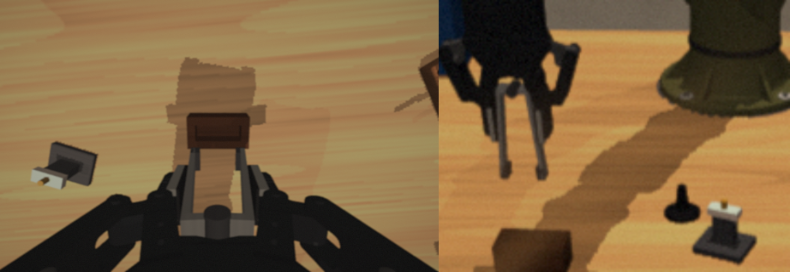

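The wrist view (left) shows the tongs held straight, tips at about (195,158) and (243,158). The scene view (right) shows them upright and clear of the rest. Now I'll measure the tips and get the shoe's position.

```bash
python3 - <<'E'
from h import *
w=np.load("w2.npy"); x,y,z=w[...,0],w[...,1],w[...,2]
m=(abs(x-.507)<.025)&(abs(y+.2325)<.035)
for a in np.arange(.09,.19,.01):
    p=w[m&(z>a)&(z<=a+.01)]
    if len(p): print(round(a,2),len(p),p.min(0).round(4),p.max(0).round(4),"L",np.median(p[p[:,1]>-.2325],0).round(4),"R",np.median(p[p[:,1]<-.2325],0).round(4))
p=w[m&(z>.09)&(z<.135)]
print(p[:,2].min())
m=(abs(x-.473)<.04)&(abs(y+.0225)<.04)
for a,b in((.051,.058),(.059,.07)):
    p=w[m&(z>a)&(z<b)]
    if len(p)>5:
        r=cv2.minAreaRect((p[:,:2]*1000).astype(np.float32)); print(a,len(p),np.round(r[0],1),np.round(r[1],1),round(r[2],1))
E
```

```text
0.11 110 [ 0.5064 -0.2565  0.1123] [ 0.5166 -0.2101  0.12  ] L [ 0.5159 -0.2143  0.1161] R [ 0.5126 -0.2522  0.1165]
0.12 533 [ 0.4965 -0.2556  0.12  ] [ 0.5166 -0.2108  0.1299] L [ 0.5104 -0.2158  0.1262] R [ 0.5076 -0.2493  0.1262]
0.13 135 [ 0.5037 -0.2549  0.13  ] [ 0.5164 -0.2114  0.14  ] L [ 0.516  -0.2141  0.1364] R [ 0.5124 -0.2521  0.1355]
0.14 165 [ 0.4972 -0.2541  0.1401] [ 0.5164 -0.212   0.15  ] L [ 0.5158 -0.215   0.1456] R [ 0.5127 -0.2512  0.1452]
0.15 240 [ 0.5003 -0.2594  0.15  ] [ 0.5195 -0.2068  0.16  ] L [ 0.5159 -0.2148  0.1564] R [ 0.5127 -0.2513  0.1563]
0.16 770 [ 0.497  -0.2666  0.16  ] [ 0.5199 -0.1995  0.17  ] L [ 0.5162 -0.2121  0.1658] R [ 0.5129 -0.2547  0.1657]
0.17 1107 [ 0.4998 -0.2667  0.17  ] [ 0.5201 -0.1992  0.18  ] L [ 0.5161 -0.212   0.1754] R [ 0.5128 -0.2545  0.1754]
0.18 1291 [ 0.4958 -0.2665  0.18  ] [ 0.52   -0.1993  0.19  ] L [ 0.5161 -0.2124  0.1848] R [ 0.5129 -0.253   0.1847]
0.11231495405403658
0.051 781 [472.3 -23.9] [37.3 17.3] 66.4
0.059 93 [472.3 -24.1] [6.9 7.7] 19.6
```

Request:
{"method": "step_arm", "body": {
  "increments": [
    {"tx": -0.65,"ty": -2.58,"tz": 0,"wx": 0,"wy": 0,"wz": 0,"claw": 0.53},
    {"tx": -0.65,"ty": -2.58,"tz": 0,"wx": 0,"wy": 0,"wz": 0,"claw": 0.53},
    {"tx": -0.65,"ty": -2.58,"tz": 0,"wx": 0,"wy": 0,"wz": 0,"claw": 0.53},
    {"tx": -0.65,"ty": -2.58,"tz": 0,"wx": 0,"wy": 0,"wz": 0,"claw": 0.53},
    {"tx": -0.65,"ty": -2.58,"tz": 0,"wx": 0,"wy": 0,"wz": 0,"claw": 0.53},
    {"tx": -0.65,"ty": -2.58,"tz": 0,"wx": 0,"wy": 0,"wz": 0,"claw": 0.53},
    {"tx": -0.65,"ty": -2.58,"tz": 0,"wx": 0,"wy": 0,"wz": 0,"claw": 0.53},
    {"tx": -0.65,"ty": -2.58,"tz": 0,"wx": 0,"wy": 0,"wz": 0,"claw": 0.53},
    {"tx": 0,"ty": 0,"tz": 0,"wx": 0,"wy": 0,"wz": 0,"claw": 0.53}
  ]
}}

```text
time: 4.88
eef_pos: [0.4722, -0.0169, 0.1718]
ee_rot: [-3.136, 0.126, 0.003]
force: [0.1, 0.0, -0.9]
opening: 0.472
gripper_force: 2.7
```

Request:
{"method": "step_arm", "body": {
  "increments": [
    {"tx": 0,"ty": 0,"tz": 0,"wx": 0,"wy": 0,"wz": -0.112,"claw": 0.53},
    {"tx": 0,"ty": 0,"tz": 0,"wx": 0,"wy": 0,"wz": -0.112,"claw": 0.53},
    {"tx": 0,"ty": 0,"tz": 0,"wx": 0,"wy": 0,"wz": -0.112,"claw": 0.53},
    {"tx": 0,"ty": 0,"tz": 0,"wx": 0,"wy": 0,"wz": -0.112,"claw": 0.53},
    {"tx": 0,"ty": 0,"tz": 0,"wx": 0,"wy": 0,"wz": -0.112,"claw": 0.53},
    {"tx": 0,"ty": 0,"tz": 0,"wx": 0,"wy": 0,"wz": -0.112,"claw": 0.53},
    {"tx": 0,"ty": 0,"tz": 0,"wx": 0,"wy": 0,"wz": -0.112,"claw": 0.53},
    {"tx": 0,"ty": 0,"tz": 0,"wx": 0,"wy": 0,"wz": -0.112,"claw": 0.53},
    {"tx": 0,"ty": 0,"tz": 0,"wx": 0,"wy": 0,"wz": -0.112,"claw": 0.53},
    {"tx": 0,"ty": 0,"tz": 0,"wx": 0,"wy": 0,"wz": -0.112,"claw": 0.53},
    {"tx": 0,"ty": 0,"tz": 0,"wx": 0,"wy": 0,"wz": -0.112,"claw": 0.53},
    {"tx": 0,"ty": 0,"tz": 0,"wx": 0,"wy": 0,"wz": 0,"claw": 0.53}
  ]
}}

```text
time: 5.88
eef_pos: [0.4731, -0.0231, 0.1716]
ee_rot: [-2.636, -1.707, 0.002]
force: [0.1, 0.4, -0.5]
opening: 0.472
gripper_force: 2.7
```

```bash
python3 - <<'E'
from h import *
go(.4728,-.0223,.14,-24.5)
c=capture("wrist"); save(c,"w3.png"); w=cloud(c); np.save("w3.npy",w)
x,y,z=w[...,0],w[...,1],w[...,2]
m=(abs(x-.473)<.045)&(abs(y+.0225)<.045)
for a,b in((.005,.015),(.051,.058),(.059,.07),(.1,.13)):
    p=w[m&(z>a)&(z<b)]
    if len(p)>5:
        r=cv2.minAreaRect((p[:,:2]*1000).astype(np.float32)); print(a,len(p),np.round(r[0],1),np.round(r[1],1),round(r[2],1))
E
```

```text
t 5.8833 eef [ 0.4731 -0.0231  0.1716] cm [ 0.06 -0.05  3.16] rad [-0.002  0.     0.006] open 0.472 F [ 0.14  0.41 -0.51] g 2.69 q [ 0.44  0.41 -0.61  1.99  0.31  0.84 -0.77]
0.005 2607 [472.6 -22.5] [59.1 50.1] 66.0
0.051 826 [472.8 -23.3] [36.2 15.5] 65.5
0.059 78 [472.5 -23.1] [6.6 6.9] 72.4
0.1 649 [473.  -22.4] [16.6 46.3] 65.9
```

View pics/w3.png

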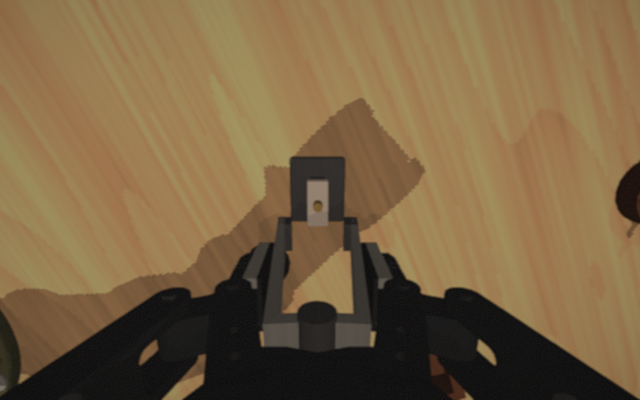

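The wrist view shows the shoe at (318,203), midway between the tips at (285,232) and (350,232). The alignment is within 1 mm, so I'll descend about 7 cm and close.

Request:
{"method": "step_arm", "body": {
  "increments": [
    {"tx": 0,"ty": 0,"tz": 1.5,"wx": 0,"wy": 0,"wz": 0,"claw": 0.53},
    {"tx": 0,"ty": 0,"tz": 1.5,"wx": 0,"wy": 0,"wz": 0,"claw": 0.53},
    {"tx": 0,"ty": 0,"tz": 1,"wx": 0,"wy": 0,"wz": 0,"claw": 0.53},
    {"tx": 0,"ty": 0,"tz": 1,"wx": 0,"wy": 0,"wz": 0,"claw": 0.53},
    {"tx": 0,"ty": 0,"tz": 1,"wx": 0,"wy": 0,"wz": 0,"claw": 0.53},
    {"tx": 0,"ty": 0,"tz": 0.7,"wx": 0,"wy": 0,"wz": 0,"claw": 0.53},
    {"tx": 0,"ty": 0,"tz": 0.35,"wx": 0,"wy": 0,"wz": 0,"claw": 0.53},
    {"tx": 0,"ty": 0,"tz": 0,"wx": 0,"wy": 0,"wz": 0,"claw": 0.53},
    {"tx": 0,"ty": 0,"tz": 0,"wx": 0,"wy": 0,"wz": 0,"claw": 0.53}
  ]
}}

```text
time: 6.68
eef_pos: [0.4735, -0.0225, 0.1018]
ee_rot: [-2.641, -1.702, 0.0]
force: [0.0, 0.1, -0.3]
opening: 0.468
gripper_force: 2.7
```

```bash
python3 - <<'E'
from h import *
go(.4728,-.0233,.101,-24.5)
c=capture("wrist"); w=cloud(c); np.save("w4.npy",w)
c2=capture("scene")
a=c["frame"][150:350,220:420,::-1]; b=c2["frame"][120:240,240:360,::-1]
cv2.imwrite("pics/m4.png",np.hstack([cv2.resize(a,(400,400)),cv2.resize(b,(400,400))]))
E
```

```text
t 6.6833 eef [ 0.4735 -0.0225  0.1018] cm [-0.1  -0.03  0.08] rad [-0.    -0.     0.002] open 0.468 F [ 0.02  0.06 -0.29] g 2.69 q [ 0.37  0.51 -0.54  2.08  0.42  0.66 -0.87]
```

View pics/m4.png

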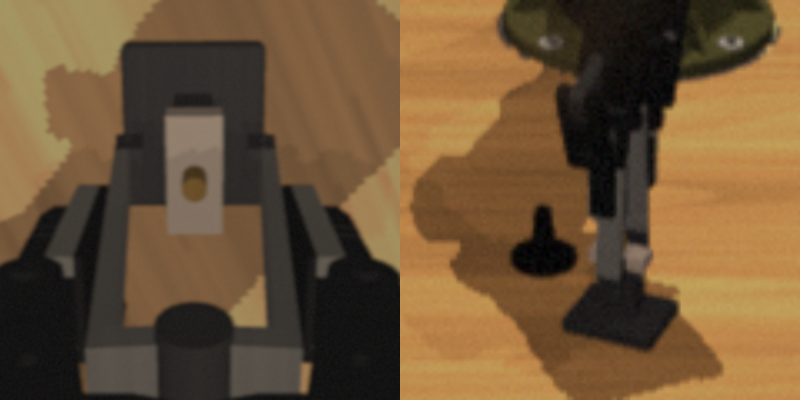

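Left: the shoe sits between the tips, with blocks at (130,142) and (260,142) on either side of the flange at (195,170). Right: the tips straddle the flange. Closing slowly.

Request:
{"method": "step_arm", "body": {
  "increments": [
    {"tx": 0,"ty": 0,"tz": 0,"wx": 0,"wy": 0,"wz": 0,"claw": 0.55},
    {"tx": 0,"ty": 0,"tz": 0,"wx": 0,"wy": 0,"wz": 0,"claw": 0.57},
    {"tx": 0,"ty": 0,"tz": 0,"wx": 0,"wy": 0,"wz": 0,"claw": 0.59},
    {"tx": 0,"ty": 0,"tz": 0,"wx": 0,"wy": 0,"wz": 0,"claw": 0.6},
    {"tx": 0,"ty": 0,"tz": 0,"wx": 0,"wy": 0,"wz": 0,"claw": 0.61},
    {"tx": 0,"ty": 0,"tz": 0,"wx": 0,"wy": 0,"wz": 0,"claw": 0.62},
    {"tx": 0,"ty": 0,"tz": 0,"wx": 0,"wy": 0,"wz": 0,"claw": 0.63},
    {"tx": 0,"ty": 0,"tz": 0,"wx": 0,"wy": 0,"wz": 0,"claw": 0.65},
    {"tx": 0,"ty": 0,"tz": 0,"wx": 0,"wy": 0,"wz": 0,"claw": 0.67},
    {"tx": 0,"ty": 0,"tz": 0,"wx": 0,"wy": 0,"wz": 0,"claw": 0.7},
    {"tx": 0,"ty": 0,"tz": 0,"wx": 0,"wy": 0,"wz": 0,"claw": 0.7},
    {"tx": 0,"ty": 0,"tz": 0,"wx": 0,"wy": 0,"wz": 0,"claw": 0.7}
  ]
}}

```text
time: 7.78
eef_pos: [0.4734, -0.0226, 0.1018]
ee_rot: [2.641, 1.702, 0.0]
force: [-0.1, 0.2, -0.6]
opening: 0.368
gripper_force: 15.0
```

```bash
python3 - <<'E'
from h import *
go(.4728,-.0233,.101,-24.5)
c=capture("wrist"); w=cloud(c)
c2=capture("scene")
a=c["frame"][150:350,220:420,::-1]; b=c2["frame"][120:240,240:360,::-1]
cv2.imwrite("pics/m5.png",np.hstack([cv2.resize(a,(400,400)),cv2.resize(b,(400,400))]))
E
```

```text
t 7.7833 eef [ 0.4734 -0.0226  0.1018] cm [-0.09 -0.03  0.08] rad [0.    0.    0.002] open 0.368 F [-0.09  0.19 -0.62] g 14.97 q [ 0.37  0.51 -0.54  2.08  0.42  0.66 -0.87]
```

View pics/m5.png

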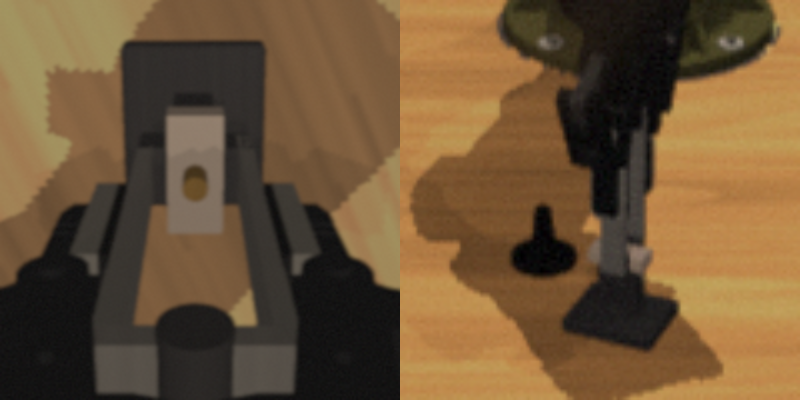

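The tips now bear on the flange on both sides (opening 0.368, 15 N). Lifting straight up.

Request:
{"method": "step_arm", "body": {
  "increments": [
    {"tx": 0,"ty": 0,"tz": -0.3,"wx": 0,"wy": 0,"wz": 0,"claw": 0.7},
    {"tx": 0,"ty": 0,"tz": -0.5,"wx": 0,"wy": 0,"wz": 0,"claw": 0.7},
    {"tx": 0,"ty": 0,"tz": -0.7,"wx": 0,"wy": 0,"wz": 0,"claw": 0.7},
    {"tx": 0,"ty": 0,"tz": -0.8,"wx": 0,"wy": 0,"wz": 0,"claw": 0.7},
    {"tx": 0,"ty": 0,"tz": -0.8,"wx": 0,"wy": 0,"wz": 0,"claw": 0.7},
    {"tx": 0,"ty": 0,"tz": -0.8,"wx": 0,"wy": 0,"wz": 0,"claw": 0.7},
    {"tx": 0,"ty": 0,"tz": -0.6,"wx": 0,"wy": 0,"wz": 0,"claw": 0.7},
    {"tx": 0,"ty": 0,"tz": -0.5,"wx": 0,"wy": 0,"wz": 0,"claw": 0.7},
    {"tx": 0,"ty": 0,"tz": 0,"wx": 0,"wy": 0,"wz": 0,"claw": 0.7},
    {"tx": 0,"ty": 0,"tz": 0,"wx": 0,"wy": 0,"wz": 0,"claw": 0.7},
    {"tx": 0,"ty": 0,"tz": 0,"wx": 0,"wy": 0,"wz": 0,"claw": 0.7},
    {"tx": 0,"ty": 0,"tz": 0,"wx": 0,"wy": 0,"wz": 0,"claw": 0.7}
  ]
}}

```text
time: 8.88
eef_pos: [0.4731, -0.0226, 0.1514]
ee_rot: [-2.64, -1.701, 0.001]
force: [0.1, 0.2, -1.5]
opening: 0.368
gripper_force: 15.1
```

```bash
python3 - <<'E'
from h import *
go(.4837,.187,.12,-90)
c=capture("wrist"); w=cloud(c); c2=capture("scene")
x,y,z=w[...,0],w[...,1],w[...,2]
m=(abs(x-.473)<.045)&(abs(y+.0225)<.045)
for a,b in((.096,.107),(.109,.12),):
    p=w[m&(z>a)&(z<b)]
    if len(p)>5:
        r=cv2.minAreaRect((p[:,:2]*1000).astype(np.float32)); print(a,len(p),np.round(r[0],1),np.round(r[1],1),round(r[2],1))
a=c["frame"][150:350,220:420,::-1]; b=c2["frame"][100:220,240:360,::-1]
cv2.imwrite("pics/m6.png",np.hstack([cv2.resize(a,(400,400)),cv2.resize(b,(400,400))]))
E
```

```text
t 8.8833 eef [ 0.4731 -0.0226  0.1514] cm [19.53 -7.7   3.14] rad [-1.000e-03  1.000e-03  1.145e+00] open 0.368 F [ 0.06  0.15 -1.51] g 15.05 q [ 0.42  0.43 -0.6   2.02  0.34  0.79 -0.8 ]
0.096 2150 [472.2 -23.3] [36.7 32. ] 64.6
0.109 326 [473.1 -21.6] [16.  31.9] 65.5
```

View pics/m6.png

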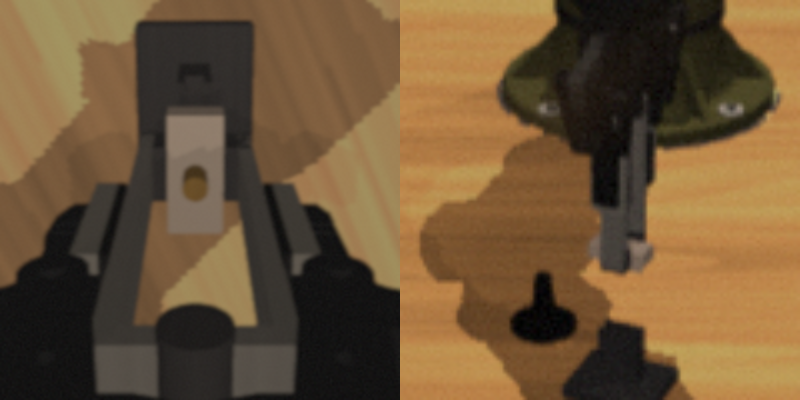

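Left: the shoe is held squarely in the tips at (195,170), with the slot visible and empty. Right: it hangs clear above the stand. Carrying it to the tin.

Request:
{"method": "step_arm", "body": {
  "increments": [
    {"tx": 0.8,"ty": -0.3,"tz": 0,"wx": 0,"wy": 0,"wz": 0,"claw": 0.7},
    {"tx": 1.7,"ty": -0.7,"tz": 0,"wx": 0,"wy": 0,"wz": 0,"claw": 0.7},
    {"tx": 2,"ty": -0.8,"tz": 0,"wx": 0,"wy": 0,"wz": 0,"claw": 0.7},
    {"tx": 2,"ty": -0.8,"tz": 0,"wx": 0,"wy": 0,"wz": 0,"claw": 0.7},
    {"tx": 2,"ty": -0.8,"tz": 0,"wx": 0,"wy": 0,"wz": 0,"claw": 0.7},
    {"tx": 2,"ty": -0.8,"tz": 0,"wx": 0,"wy": 0,"wz": 0,"claw": 0.7},
    {"tx": 2,"ty": -0.8,"tz": 0,"wx": 0,"wy": 0,"wz": 0,"claw": 0.7},
    {"tx": 2,"ty": -0.8,"tz": 0,"wx": 0,"wy": 0,"wz": 0,"claw": 0.7},
    {"tx": 2,"ty": -0.8,"tz": 0,"wx": 0,"wy": 0,"wz": 0,"claw": 0.7},
    {"tx": 1.8,"ty": -0.7,"tz": 0,"wx": 0,"wy": 0,"wz": 0,"claw": 0.7},
    {"tx": 1.2,"ty": -0.4,"tz": 0,"wx": 0,"wy": 0,"wz": 0,"claw": 0.7},
    {"tx": 0,"ty": 0,"tz": 0,"wx": 0,"wy": 0,"wz": 0,"claw": 0.7}
  ]
}}

```text
time: 9.98
eef_pos: [0.4836, 0.1907, 0.152]
ee_rot: [-2.636, -1.706, -0.003]
force: [0.5, 0.4, -0.5]
opening: 0.37
gripper_force: 15.1
```

Request:
{"method": "step_arm", "body": {
  "increments": [
    {"tx": 0,"ty": 0,"tz": 0,"wx": 0,"wy": 0,"wz": 0.05,"claw": 0.7},
    {"tx": 0,"ty": 0,"tz": 0,"wx": 0,"wy": 0,"wz": 0.11,"claw": 0.7},
    {"tx": 0,"ty": 0,"tz": 0,"wx": 0,"wy": 0,"wz": 0.11,"claw": 0.7},
    {"tx": 0,"ty": 0,"tz": 0,"wx": 0,"wy": 0,"wz": 0.11,"claw": 0.7},
    {"tx": 0,"ty": 0,"tz": 0,"wx": 0,"wy": 0,"wz": 0.11,"claw": 0.7},
    {"tx": 0,"ty": 0,"tz": 0,"wx": 0,"wy": 0,"wz": 0.11,"claw": 0.7},
    {"tx": 0,"ty": 0,"tz": 0,"wx": 0,"wy": 0,"wz": 0.11,"claw": 0.7},
    {"tx": 0,"ty": 0,"tz": 0,"wx": 0,"wy": 0,"wz": 0.11,"claw": 0.7},
    {"tx": 0,"ty": 0,"tz": 0,"wx": 0,"wy": 0,"wz": 0.11,"claw": 0.7},
    {"tx": 0,"ty": 0,"tz": 0,"wx": 0,"wy": 0,"wz": 0.11,"claw": 0.7},
    {"tx": 0,"ty": 0,"tz": 0,"wx": 0,"wy": 0,"wz": 0.105,"claw": 0.7},
    {"tx": 0,"ty": 0,"tz": 0,"wx": 0,"wy": 0,"wz": 0,"claw": 0.7}
  ]
}}

```text
time: 10.98
eef_pos: [0.4838, 0.1858, 0.1517]
ee_rot: [3.141, -0.009, -0.001]
force: [0.5, -0.2, -0.5]
opening: 0.371
gripper_force: 15.1
```

```bash
python3 - <<'E'
from h import *
go(.4837,.187,.135,-90.3)
E
```

```text
t 10.9833 eef [0.4838 0.1858 0.1517] cm [-0.01 -0.12  1.67] rad [ 0.001  0.    -0.001] open 0.371 F [ 0.45 -0.18 -0.54] g 15.08 q [-0.24  0.45 -0.26  1.91  0.16  0.8  -2.16]
```

Request:
{"method": "step_arm", "body": {
  "increments": [
    {"tx": 0,"ty": -0.1,"tz": 0.3,"wx": 0,"wy": 0,"wz": 0,"claw": 0.7},
    {"tx": 0,"ty": 0,"tz": 0.5,"wx": 0,"wy": 0,"wz": 0,"claw": 0.7},
    {"tx": 0,"ty": 0,"tz": 0.5,"wx": 0,"wy": 0,"wz": 0,"claw": 0.7},
    {"tx": 0,"ty": 0,"tz": 0.4,"wx": 0,"wy": 0,"wz": 0,"claw": 0.7},
    {"tx": 0,"ty": 0,"tz": 0,"wx": 0,"wy": 0,"wz": 0,"claw": 0.7},
    {"tx": 0,"ty": 0,"tz": 0,"wx": 0,"wy": 0,"wz": 0,"claw": 0.7},
    {"tx": 0,"ty": 0,"tz": 0,"wx": 0,"wy": 0,"wz": 0,"claw": 0.7},
    {"tx": 0,"ty": 0,"tz": 0,"wx": 0,"wy": 0,"wz": 0,"claw": 0.7}
  ]
}}

```text
time: 11.65
eef_pos: [0.484, 0.1878, 0.1349]
ee_rot: [-3.141, 0.0, -0.0]
force: [0.2, -0.8, -0.7]
opening: 0.371
gripper_force: 15.1
```

```bash
python3 - <<'E'
from h import *
go(.4837,.187,.135,-90.3)
c=capture("wrist"); w=cloud(c); c2=capture("scene")
x,y,z=w[...,0],w[...,1],w[...,2]
def rr(n,m):
    p=w[m]; r=cv2.minAreaRect((p[:,:2]*1000).astype(np.float32)); print(n,len(p),np.round(r[0],1),np.round(r[1],1),round(r[2],1))
rr("tin",(abs(x-.484)<.045)&(abs(y-.233)<.08)&(z>.018)&(z<.033))
f=c["frame"].astype(int); white=f.min(2)>90
near=(abs(x-.484)<.03)&(abs(y-.187)<.012)
rr("shoe",near&(z>.075)&(z<.1))
print(np.percentile(z[near&(z>.06)&(z<.11)],[5,25,50,75,95]).round(4))
a=c["frame"][:,120:520,::-1]; b=c2["frame"][100:240,370:510,::-1]
cv2.imwrite("pics/m7.png",np.hstack([a,cv2.resize(b,(400,400))]))
E
```

```text
t 11.65 eef [0.484  0.1878 0.1349] cm [-0.03  0.08 -0.01] rad [-0.    -0.     0.005] open 0.371 F [ 0.18 -0.76 -0.68] g 15.08 q [-0.24  0.48 -0.25  1.93  0.17  0.75 -2.16]
tin 2571 [483.2 231.5] [124.4  56.5] 89.9
shoe 2257 [482.2 187.2] [23.9 36.7] 88.5
[0.0822 0.0853 0.0859 0.0882 0.096 ]
```

View pics/m7.png

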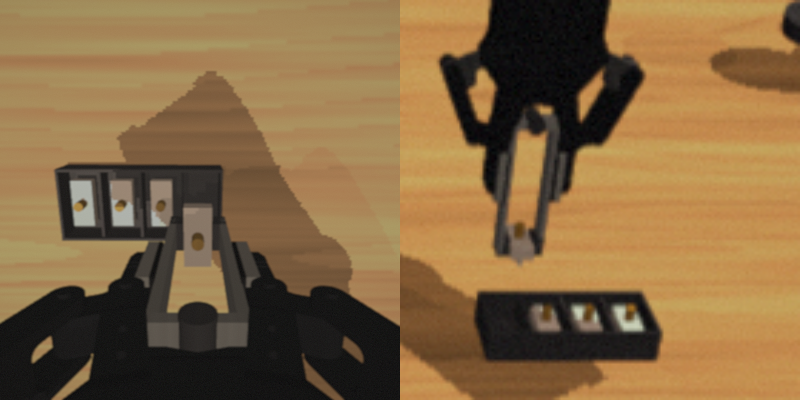

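The shoe at (197,235) hangs over the empty bay, parallel to the other shoes. It is about 2 mm from the bay's middle, with the blade about 45 mm above the rim. Handing in.

```bash
python3 -c "
from station import *
print(close_job())"
```

```text
the job is handed in; nothing more can be done
None
```

The job is handed in, with no verdict shown: the tongs hold the shoe level and still over the empty bay, about 2 mm from its middle and 45 mm above the rim, lined up with the other shoes; the arm stayed clear of the trophy, car and marker.

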